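Move the tube rack on by one turn and take the picture

ROBOT

A 7-joint arm with a two-finger parallel gripper is mounted at the origin on the work surface. World frame = base frame: x ahead of the robot, y to its left, z up, the work surface at z = 0. Lengths are in m, angles in degrees, forces in N, time in s.
With the tool pointing down it reaches from about 0.425 to 0.875 m from the base axis. Payload 8.4 kg.
Tool frame: the origin (TCP) lies at the very end of the fingers, on their centre line; the grasp point (between the pads) lies 19 mm behind it (robot.hold_point_z is the distance from the TCP to the grasp point, in m); z points along the fingers, x is the direction in which the jaws open and shut, and the axes are right-handed (so a half turn about z gives the same grasp; the last joint's range is limited). The gripper opens to 85 mm and grips with 20 to 120 N. Pads are 22 mm wide; open, the fingers measure 114 mm over their backs; the gripper's body (76 mm by 85 mm) begins 54 mm behind the grasp point. The pads swing forward as they close: fully open they stand 13 mm farther back than shut.
Start: joints at [-72.433, 19.091, 2.286, 83.961, -0.768, 76.965, -3.352], TCP at [0.257, 0.597, 0.231] pointing down, gripper open.
Joint ranges: [-147.57, 147.57], [-21.85, 119.76], [-74.77, 79.35], [14.55, 137.4], [-85.83, 265.84], [4.83, 119.75], [-152.11, 152.11]. Speed limits (degrees/s): [127.2, 127.2, 159.86, 159.86, 180, 180, 180].

INTERFACE

Orientations are given as [roll, pitch, yaw] about the fixed x, y, z axes, in that order (R = Rz(yaw) Ry(pitch) Rx(roll)).
In Python, from workcell import robot, grab_frame, camera_params, cut_out gives the robot as it stands.
- The arm moves only by the tool arm_command, never from a script. Its argument "increments" is a list of rows, each an object of numbers: "fingers": the opening, from -1 (shut) to 1 (fully open); "x", "y", "z": the shift along the tool's x, y, z in mm; "yaw": the turn about the tool's z in rad. In form: [{"fingers": .., "x": .., "y": .., "z": .., "yaw": ..}, ...]. A call has exactly 10 rows; each row is the pose to reach, as a shift and turn from the pose commanded when the call began, along the tool's axes at that moment; what a row does not reach only later rows make up. A row lasts 1/8 s, in which the tool goes at most 62.5 mm and 10.7 degrees, less where a joint would pass 70% of its speed; a pose out of reach is approached as far as the arm can. A call with a gripper value outside its range is refused whole. The fingers move at their own pace and stop on an object; "newtons" is the grip in N (left out, the last holds). Time passes only in rows, so rows that repeat a pose let the fingers close, or fill a call up. It gives the time, the measured TCP pose, the force and the opening at its end, in the units of the state.
- robot.read_state(): the state, without advancing time (a new reading comes with each control period).
- grab_frame(name): name is "side" or "top"; returns the picture (400x640x3 uint8, red, green, blue); there is no depth.
- camera_params(name): a dict with "fx", "fy", "cx", "cy" (pixels), "k1" (the pictures are not rectified: a ray, as slopes to the right and down, at radius r is drawn at 1 + k1 r^2 times it, then the intrinsics apply), "extrinsics" (4x4, takes a point from camera to world coordinates). Camera axes: x right, y down, z forward; pixel columns grow to the right and rows downward; lengths in m; the calibration is good to about 2 mm. A picture is of the moment at which its call begins. camera_params takes no time and is no camera call.
- robot.finish_job(): hands the job in, once; it reports no verdict.
Trained networks look in the newest picture that a camera, given by its name, has taken for a name from the list of things; names that differ only in an ending like _2 or _b are one class to them, and where a whole thing is asked for, a point or a joint stands for the part that bears it (a point fixed in the world has none). Each returns a list of dicts, best first, with "score" (0 to 1); they miss things now and then, are a little off and sometimes report something else, mostly with a low value. They report only what shows in the picture. A call takes as long as a camera call. They do not tell look-alikes from the thing itself.
- cut_out(camera, thing): "region" (400x640 bool, what is visible of it) and "rect" ([left, top, right, bottom] in pixels, round what is visible of it).
The state is a dict: "time_s": time; "joints": joint angles; "qd": joint speeds; "joint_efforts": joint torques, N m; "eef_pos": TCP position; "orientation": TCP orientation; "wrist_force": force on the tool from outside, world axes, zero at the start; "moment": the same for the moment, N m; "gripper_width": opening from 0.0 (shut) to 1.0 (fully open).
Only numpy, scipy, OpenCV 4.12 (cv2) and the standard library are available. Lean on these libraries where they do the work, as an engineer would, in place of code of your own. Each camera call takes 0.05 s, during which the arm holds its last target. There are 200 camera calls.

TASK

Push the blue hand wheel of the sample stage round by its upright red handle, clockwise seen from above, through exactly one full turn, so that the handle comes to rest where it began and the tube rack has moved on by one row. Then press the green button on the camera control box fully down and let it come up again. Push gently with the fingers, never clamping the handle between them, and leave all the loose labware standing where it is.

Things in the scene. Friction and masses are not known exactly. Their poses are not given: they have to be found in the camera images.
- wheel_hub (a point): centre of the top of the blue hand wheel's hub, 101 mm above the table, on the wheel's upright turning axis. The wheel lies level on a white gearbox (110 x 110 x 70 mm): rim 140 mm in diameter at its middle line, rim bar 14 mm thick, top of the rim 101 mm above the table, three spokes, hub 36 mm across with a steel nut 4 mm higher. z is up; x and y turn with the wheel.
- crank_mid (a point): a point on the axis of the upright red handle, 130 mm above the table. The handle stands on the rim, 70 mm from the wheel's axis; it is a round post 14 to 18 mm in diameter (18 mm at 145 mm height) that reaches from the rim (100 mm) up to 157 mm above the table. It is a grip that turns freely on its own pin, fixed upright on the rim.
- crank: the upright red handle itself, a revolving grip pinned to the wheel's rim; origin at the centre of its foot, 100 mm above the table.
- wheel (a joint): angle of the hand wheel in rad, growing as it turns clockwise seen from above; end stops at 0 and 13. It starts anywhere from 0.2 to 5. It turns with light friction (about 2 to 3 N at the handle) and stays where it is left; it hardly coasts.
- carriage (a joint): travel in m of the orange tube rack (90 x 130 mm, top 91 mm above the table, caps to 103 mm) along the stage, away from the wheel; geared to the wheel, 20 mm (one row of tubes) a turn. The stage runs from the wheel to the robot's right; a post with a camera, 340 mm high, stands at its far end, 330 mm from the wheel's axis.
- shutter_top (a point): centre of the top face of the round green push button (30 mm across) in a black housing on the white camera control box (100 x 85 x 45 mm), which stands left of the wheel. 67 mm above the table, standing 10 mm out of its housing. Pressed straight down.
- shutter (a joint): travel of the green button in m: 0 up, 0.006 fully down; a spring (about 4 N when fully down) brings it back.
- tip_box: loose bystander, not to be disturbed: clear tip box with blue lid, 120 x 85 x 58 mm; origin at the centre of its underside
- spare_rack: loose bystander, not to be disturbed: spare orange tube rack lying flat on the table, 240 x 75 x 35 mm; origin at the centre of its underside
- beaker: loose bystander, not to be disturbed: glass beaker, 66 mm across, height 85 mm; origin at the centre of its underside
- jar: loose bystander, not to be disturbed: amber glass jar with red lid, 60 mm across, height 70 mm; origin at the centre of its underside
- well_plate: loose bystander, not to be disturbed: white well plate, 128 x 86 x 14 mm; origin at the centre of its underside
Things that resemble listed ones, but are neither listed nor needed, are in the scene too. Leave any pink or purple look-alike of the part that bears shutter_top alone.

How it is judged (in metres and radians):
On the way, in this order (a step that is already met when the one before it is completed fails the run):
1. the fingers push the wheel by its red handle, which is well away from where it began (distance of crank_mid from where it was at the start of the episode above 0.1 m and contact force between the fingers and crank above 0.2 N), for 0.02 s.
2. the wheel has come to rest after one full clockwise turn, the handle within 15 mm of where it began (value of joint wheel between 6 and 11.8 rad and distance of crank_mid from where it was at the start of the episode below 0.015 m and velocity of joint wheel between -0.05 and 0.05 rad/s), for 0.2 s.
3. the green button is pressed fully down (value of joint shutter above 0.0045 m), for 0.02 s.
At the end, for the whole second after the job is handed in: The wheel has made one full clockwise turn and is at rest, with the handle within 15 mm (12 degrees) of where it began; the button has been pressed after that and is up again; each loose thing is within 20 mm of where it stood and at rest (all of step 2 and value of joint shutter below 0.0015 m and distance of each of tip_box, spare_rack, beaker, jar, well_plate from where it was at the start of the episode below 0.02 m and linear speed of each of tip_box, spare_rack, beaker, jar, well_plate below 0.02 m/s); the robot touches nothing.
It fails at once if the button is pressed before the wheel has made its one turn, or with the handle not back in place (value of joint shutter above 0.003 m and not (value of joint wheel between 6 and 11.8 rad and distance of crank_mid from where it was at the start of the episode below 0.015 m)).
It fails at once if the handle is squeezed or shoved with more than 25 N (contact force between the fingers and crank above 25 N).
It fails at once if a loose thing is moved or lifted by more than 20 mm (distance of any of tip_box, spare_rack, beaker, jar, well_plate from where it was at the start of the episode above 0.02 m).
It also fails if it takes over 59 s, if anything falls off the work surface, if the arm or the gripper's body presses on something with over 40 N, if the wrist force passes 120 N, or if a joint passes its speed limit or range.

## Working session

There is one attempt and no reset: what is moved stays moved. The work goes in short steps, Python scripts to look and compute and a tool call to move; the robot and the scene stay as the last step left them, time stands still between calls to the robot, and variables do not carry over. Pictures are saved under pics/ and viewed, about 8 in all and at most 12, crops included, and the job is handed in when it is done.

Besides the shell and the picture viewer there is one more tool, called by a JSON object that holds its "method" and its "body". arm_command: Moves the arm, as the interface text tells. Its arguments: {"type":"object","properties":{"increments":{"type":"array","items":{"type":"object","properties":{"fingers":{"type":"number"},"x":{"type":"number"},"y":{"type":"number"},"z":{"type":"number"},"yaw":{"type":"number"}}}},"newtons":{"type":"number"}},"required":["increments"]}

```bash
mkdir -p pics; cat > h.py <<'E'
import numpy as np, cv2
from workcell import robot, grab_frame, camera_params, cut_out
def ray(cam,u,v):
    p=camera_params(cam); K=np.array([[p["fx"],0,p["cx"]],[0,p["fy"],p["cy"]],[0,0,1.]])
    n=cv2.undistortPoints(np.array([[[u,v]]],float),K,np.array([p["k1"],0,0,0,0.]))[0,0]
    E=np.array(p["extrinsics"]); return E[:3,3],E[:3,:3]@np.array([n[0],n[1],1])
def at_z(cam,u,v,z):
    o,d=ray(cam,u,v); return o+d*(z-o[2])/d[2]
def proj(cam,P):
    p=camera_params(cam);E=np.array(p["extrinsics"]);c=E[:3,:3].T@(np.array(P)-E[:3,3]);n=c[:2]/c[2];n=n*(1+p["k1"]*(n@n))
    return p["fx"]*n[0]+p["cx"],p["fy"]*n[1]+p["cy"]
def save(cam,name,box=None,s=1):
    im=grab_frame(cam)[:,:,::-1]
    if box: im=im[box[1]:box[3],box[0]:box[2]]
    cv2.imwrite(f"pics/{name}.png",cv2.resize(im,None,fx=s,fy=s,interpolation=cv2.INTER_CUBIC))
E
python3 - <<'E'
from h import *
save("top","top0");save("side","side0")
for c in("top","side"):
    print(c,np.round(camera_params(c)["extrinsics"],3).tolist())
    for t in("wheel_hub","crank","shutter_top","tip_box","spare_rack","beaker","jar","well_plate"):
        for r in cut_out(c,t):
            m=r["region"];v,u=np.nonzero(m);print(c,t,round(r["score"],2),r["rect"],u.mean().round(1),v.mean().round(1),len(u))
s=robot.read_state();print(s)
E
```

```text
top [[0.111, -0.974, 0.199, 0.185], [-0.994, -0.109, 0.019, 0.013], [0.004, -0.2, -0.98, 1.664], [0.0, 0.0, 0.0, 1.0]]
top wheel_hub 0.71 [299.1, 164.7, 339.3, 200.7] 317.9 181.3 648
top shutter_top 0.55 [229.1, 197.6, 236.2, 205.7] 233.6 202.5 52
top tip_box 0.59 [227.6, 139.9, 251.0, 174.7] 239.0 156.7 723
top spare_rack 0.55 [293.0, 115.1, 321.2, 170.8] 307.7 141.6 1066
top beaker 0.53 [280.5, 225.7, 297.9, 245.6] 287.4 235.0 253
top jar 0.51 [356.8, 242.8, 373.5, 258.2] 367.0 248.4 217
top well_plate 0.8 [434.8, 207.9, 459.0, 242.9] 445.0 226.1 749
side [[0.923, -0.292, 0.252, 0.214], [-0.385, -0.681, 0.623, -0.73], [-0.011, -0.672, -0.741, 1.001], [0.0, 0.0, 0.0, 1.0]]
side wheel_hub 0.57 [295.6, 176.8, 350.0, 216.2] 319.8 193.6 1096
side shutter_top 0.6 [253.7, 145.7, 259.4, 154.5] 255.2 147.4 45
side shutter_top 0.47 [205.6, 166.4, 213.7, 174.4] 209.5 169.2 50
side shutter_top 0.47 [182.1, 138.2, 193.0, 147.2] 186.9 143.6 62
side shutter_top 0.39 [264.2, 270.3, 288.3, 303.0] 275.2 287.4 588
side tip_box 0.97 [286.4, 121.0, 326.2, 154.1] 305.3 138.5 906
side tip_box 0.48 [334.1
[... 347 characters left out ...]
.1 287.2 598
{'time_s': 0.9, 'joints': array([-72.43137118,  19.08952306,   2.2846271 ,  83.96080799,
        -0.76640008,  76.96489999,  -3.35107358]), 'qd': array([-0.03593511,  0.11741165, -0.04400941, -0.07563352, -0.01426824,
       -0.04916022, -0.0413449 ]), 'joint_efforts': array([-2.98366995e-04, -6.58280182e+01,  1.36285286e+00, -4.05825019e+01,
        1.67198956e-02,  2.78226253e-03,  1.24601326e-05]), 'eef_pos': array([0.25660421, 0.59718311, 0.23132735]), 'orientation': array([1.79999650e+02, 6.45545870e-06, 6.67483126e+01]), 'wrist_force': array([-0.40829576, -0.61306637, -0.27125879]), 'moment': array([0.01182241, 0.04358144, 0.01830605]), 'gripper_width': 0.9997889496504841}
```

```bash
python3 - <<'E'
import cv2
cv2.imwrite("pics/topc.png",cv2.resize(cv2.imread("pics/top0.png")[90:290,180:480],None,fx=2.66,fy=2.66,interpolation=cv2.INTER_CUBIC))
cv2.imwrite("pics/sidec.png",cv2.resize(cv2.imread("pics/side0.png")[100:320,160:450],None,fx=2.7,fy=2.7,interpolation=cv2.INTER_CUBIC))
E
```

```text
(no output)
```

View pics/topc.png

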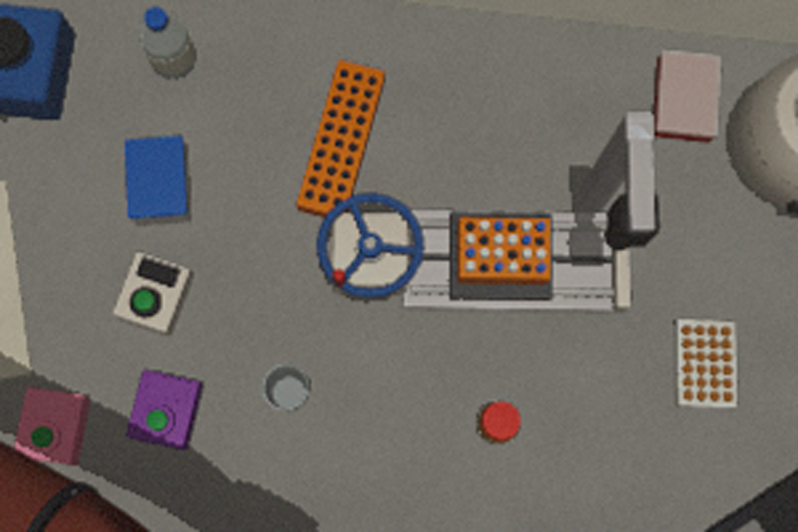

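View pics/sidec.png

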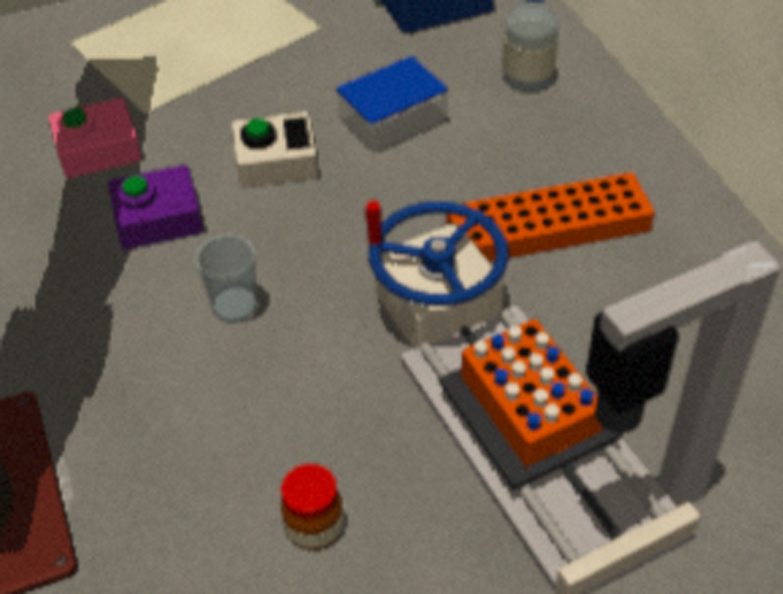

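The top crop shows the blue wheel at pixel (319,182), with its red handle lower left at (307,194). The handle also shows in the side view at (298,180). There are three green buttons, in top pixels: white box (234,203), purple box (239,248) and dark pink box (196,254). The white box matches the description (white, black housing, left of the wheel); the other two are look-alikes. These enlarged crops confirm it.

```bash
python3 - <<'E'
from h import *
T=cv2.imread("pics/top0.png");S=cv2.imread("pics/side0.png")
def mask(im,box,f):
    hsv=cv2.cvtColor(im,cv2.COLOR_BGR2HSV).astype(int);m=f(hsv[...,0],hsv[...,1],hsv[...,2])
    z=np.zeros_like(m);z[box[1]:box[3],box[0]:box[2]]=1;return (m&z).astype(np.uint8)
blue=lambda h,s,v:(h>100)&(h<125)&(s>110)
red=lambda h,s,v:((h<6)|(h>172))&(s>150)&(v>70)
green=lambda h,s,v:(h>45)&(h<80)&(s>120)&(v>70)
# joint hub/handle fit
def ell(im,box,cam):
    m=mask(im,box,blue);n,l,st,c=cv2.connectedComponentsWithStats(m,connectivity=8);k=1+st[1:,4].argmax()
    cs=max(cv2.findContours((l==k).astype(np.uint8),cv2.RETR_EXTERNAL,cv2.CHAIN_APPROX_NONE)[0],key=cv2.contourArea)
    P=np.array([at_z(cam,u,v,0.094)[:2] for u,v in cs[:,0]])
    A=np.c_[2*P,np.ones(len(P))];x=np.linalg.lstsq(A,(P**2).sum(1),rcond=None)[0]
    print(cam,"rim centre",x[:2].round(4),"R",np.sqrt(x[2]+x[:2]@x[:2]).round(4))
ell(T,(295,155,345,210),"top");ell(S,(290,165,355,220),"side")
def cen(m):
    v,u=np.nonzero(m);return u.mean(),v.mean(),len(u),u.min(),u.max(),v.min(),v.max()
r=cen(mask(T,(295,180,320,205),red));print("top red",r)
for z in(.13,.15,.157):print(z,at_z("top",r[0],r[1],z).round(4))
q=cen(mask(S,(290,168,306,195),red));print("side red",q)
for z in(.12,.13,.14):print(z,at_z("side",q[0],q[1],z).round(4))
g=cen(mask(T,(225,195,243,212),green));print("top green",g,at_z("top",g[0],g[1],.067).round(4))
g=cen(mask(S,(245,135,270,160),green));print("side green",g,at_z("side",g[0],g[1],.067).round(4))
for n,c,u,v,z in(("beaker","top",287.4,235,.05),("beaker","side",244.8,202.7,.043),("jar","top",367,248.4,.07),("tip","top",239,156.7,.05),("spare","top",307.7,141.6,.035),("spare_near_end","top",180+312/2.66,90+205/2.66,.035),("camarm","top",180+640/2.66,90+130/2.66,.34)):
    print(n,c,at_z(c,u,v,z).round(3))
E
```

```text
top rim centre [0.5651 0.0589] R 0.0639
side rim centre [0.5649 0.0572] R 0.0668
top red (np.float64(306.70588235294116), np.float64(193.7058823529412), 17, np.int64(305), np.int64(308), np.int64(192), np.int64(196))
0.13 [0.5054 0.0967 0.13  ]
0.15 [0.5012 0.0956 0.15  ]
0.157 [0.4997 0.0952 0.157 ]
side red (np.float64(297.9710144927536), np.float64(181.0), 69, np.int64(296), np.int64(300), np.int64(174), np.int64(189))
0.12 [0.5084 0.1083 0.12  ]
0.13 [0.505  0.0988 0.13  ]
0.14 [0.5017 0.0893 0.14  ]
top green (np.float64(233.6), np.float64(202.6), 50, np.int64(230), np.int64(237), np.int64(199), np.int64(206)) [0.453  0.3727 0.067 ]
side green (np.float64(254.59459459459458), np.float64(146.45945945945945), 37, np.int64(251), np.int64(258), np.int64(144), np.int64(149)) [0.4516 0.3708 0.067 ]
beaker top [0.355 0.155 0.05 ]
beaker side [0.351 0.158 0.043]
jar top [ 0.336 -0.148  0.07 ]
tip top [0.64  0.383 0.05 ]
spare top [0.737 0.123 0.035]
spare_near_end top [0.628 0.152 0.035]
camarm top [ 0.685 -0.262  0.34 ]
```

```bash
python3 - <<'E'
from h import *
from scipy.optimize import least_squares
for cam in("top","side"):
    im=cv2.imread(f"pics/{cam}0.png");hsv=cv2.cvtColor(im,cv2.COLOR_BGR2HSV).astype(int)
    v,u=np.nonzero((hsv[...,0]>100)&(hsv[...,0]<125)&(hsv[...,1]>90))
    P=np.array([at_z(cam,a,b,.097)[:2] for a,b in zip(u,v)]);c=np.array([.565,.058])
    P=P[(abs(np.linalg.norm(P-c,axis=1)-.07)<.02)]
    f=least_squares(lambda x:np.linalg.norm(P-x[:2],axis=1)-x[2],[*c,.07],loss="soft_l1",f_scale=.005);print(cam,len(P),f.x.round(4))
a=np.radians(188);C=np.array([.564,.058]);p=C+.07*np.array([np.cos(a),np.sin(a)])
s=robot.read_state();y=np.radians(s["orientation"][2]);d=p-s["eef_pos"][:2]
print(p,"tool x,y mm",1e3*(d@[np.cos(y),np.sin(y)]),1e3*(d@[np.sin(y),-np.cos(y)]),"yaw",y)
E
```

```text
Traceback (most recent call last):
  File "h.py", line 8, in at_z
    o,d=ray(cam,u,v); return o+d*(z-o[2])/d[2]
        ~~~^^^^^^^^^
  File "h.py", line 4, in ray
    p=camera_params(cam); K=np.array([[p["fx"],0,p["cx"]],[0,p["fy"],p["cy"]],[0,0,1.]])
ValueError: time passes only in moves, steps and waits
```

```bash
sed -i '2a import functools\ncamera_params=functools.lru_cache(camera_params)' h.py; python3 - <<'E'
from h import *
from scipy.optimize import least_squares
for cam in("top","side"):
    im=cv2.imread(f"pics/{cam}0.png");hsv=cv2.cvtColor(im,cv2.COLOR_BGR2HSV).astype(int)
    v,u=np.nonzero((hsv[...,0]>100)&(hsv[...,0]<125)&(hsv[...,1]>90))
    P=np.array([at_z(cam,a,b,.097)[:2] for a,b in zip(u,v)]);c=np.array([.565,.058])
    P=P[(abs(np.linalg.norm(P-c,axis=1)-.07)<.02)]
    f=least_squares(lambda x:np.linalg.norm(P-x[:2],axis=1)-x[2],[*c,.07],loss="soft_l1",f_scale=.005);print(cam,len(P),f.x.round(4))
a=np.radians(188);C=np.array([.564,.058]);p=C+.07*np.array([np.cos(a),np.sin(a)])
s=robot.read_state();y=np.radians(s["orientation"][2]);d=p-s["eef_pos"][:2]
print(p,"tool x,y mm",1e3*(d@[np.cos(y),np.sin(y)]),1e3*(d@[np.sin(y),-np.cos(y)]),"yaw",y)
E
```

```text
top 347 [0.5635 0.0591 0.069 ]
side 501 [0.5631 0.0569 0.069 ]
[0.49468124 0.04825788] tool x,y mm -410.3554070747932 435.4400241730785 yaw 1.1649778247194469
```

{"method": "arm_command", "body": {"increments": [{"fingers": -1,"x": -20,"y": 22,"z": 0,"yaw": 0.1},{"fingers": -1,"x": -65,"y": 70,"z": 0,"yaw": 0.22},{"fingers": -1,"x": -110,"y": 117,"z": 0,"yaw": 0.35},{"fingers": -1,"x": -155,"y": 165,"z": 0,"yaw": 0.48},{"fingers": -1,"x": -200,"y": 212,"z": 0,"yaw": 0.62},{"fingers": -1,"x": -245,"y": 260,"z": 0,"yaw": 0.76},{"fingers": -1,"x": -290,"y": 308,"z": 0,"yaw": 0.9},{"fingers": -1,"x": -335,"y": 356,"z": 0,"yaw": 1.0},{"fingers": -1,"x": -380,"y": 403,"z": 0,"yaw": 1.1},{"fingers": -1,"x": -411,"y": 435,"z": 0,"yaw": 1.165}], "newtons": 20}}

```text
time_s: 2.15
eef_pos: [0.4921, 0.0517, 0.2318]
orientation: [-180.0, -0.1, -0.1]
wrist_force: [0.4, 0.8, 0.3]
gripper_width: 0.004
```

{"method": "arm_command", "body": {"increments": [{"fingers": -1,"x": 0,"y": 0,"z": 15,"yaw": 0},{"fingers": -1,"x": 0,"y": 0,"z": 30,"yaw": 0},{"fingers": -1,"x": 0,"y": 0,"z": 50,"yaw": 0},{"fingers": -1,"x": 0,"y": 0,"z": 70,"yaw": 0},{"fingers": -1,"x": 0,"y": 0,"z": 85,"yaw": 0},{"fingers": -1,"x": 0,"y": 0,"z": 95,"yaw": 0},{"fingers": -1,"x": 0,"y": 0,"z": 105,"yaw": 0},{"fingers": -1,"x": 0,"y": 0,"z": 110,"yaw": 0},{"fingers": -1,"x": 0,"y": 0,"z": 112,"yaw": 0},{"fingers": -1,"x": 0,"y": 0,"z": 112,"yaw": 0}]}}

```text
time_s: 3.4
eef_pos: [0.4917, 0.0536, 0.1195]
orientation: [-180.0, -0.0, -0.0]
wrist_force: [-1.1, 0.5, -0.1]
gripper_width: 0.001
```

```bash
python3 - <<'E'
from h import *
save("side","s1",(240,110,420,250),4.4);s=robot.read_state();print(s["eef_pos"],s["wrist_force"])
e=s["eef_pos"][:2]*1e3;C=np.array([563,58.])
# pusher path rows: azimuth 188 down, 5 deg/row
a0=188
for call in range(8):
    b=np.radians(a0-50*call); o=C+70*np.array([np.cos(b),np.sin(b)])
    if call==0:o=np.array([494,48.])
    print(call,[(round(x),round(-y)) for x,y in (C+70*np.array([np.cos(b-np.radians(5*k)),np.sin(b-np.radians(5*k))])-o for k in range(1,11))])
E
```

```text
[0.49179356 0.05357685 0.11960274] [-0.63799409 -0.30416829  0.22043627]
0 [(-1, -6), (-1, -12), (0, -19), (1, -25), (2, -30), (4, -36), (7, -42), (10, -47), (13, -52), (17, -57)]
1 [(4, -4), (9, -8), (14, -12), (19, -15), (25, -18), (30, -20), (36, -21), (42, -22), (48, -23), (54, -23)]
2 [(6, 0), (12, 1), (18, 3), (24, 5), (29, 8), (35, 11), (40, 14), (44, 18), (49, 22), (53, 27)]
3 [(4, 5), (7, 10), (9, 16), (11, 21), (13, 27), (14, 33), (15, 39), (15, 46), (14, 52), (13, 58)]
4 [(-2, 6), (-4, 12), (-6, 17), (-9, 23), (-13, 28), (-16, 32), (-21, 37), (-25, 41), (-30, 44), (-36, 47)]
5 [(-6, 3), (-11, 5), (-17, 6), (-23, 8), (-29, 8), (-35, 8), (-41, 8), (-47, 7), (-53, 5), (-59, 3)]
6 [(-6, -3), (-11, -6), (-16, -9), (-21, -13), (-25, -17), (-29, -22), (-32, -27), (-36, -32), (-38, -38), (-40, -43)]
7 [(-2, -6), (-3, -12), (-3, -18), (-3, -24), (-3, -30), (-2, -36), (0, -42), (2, -48), (4, -53), (7, -59)]
```

View pics/s1.png

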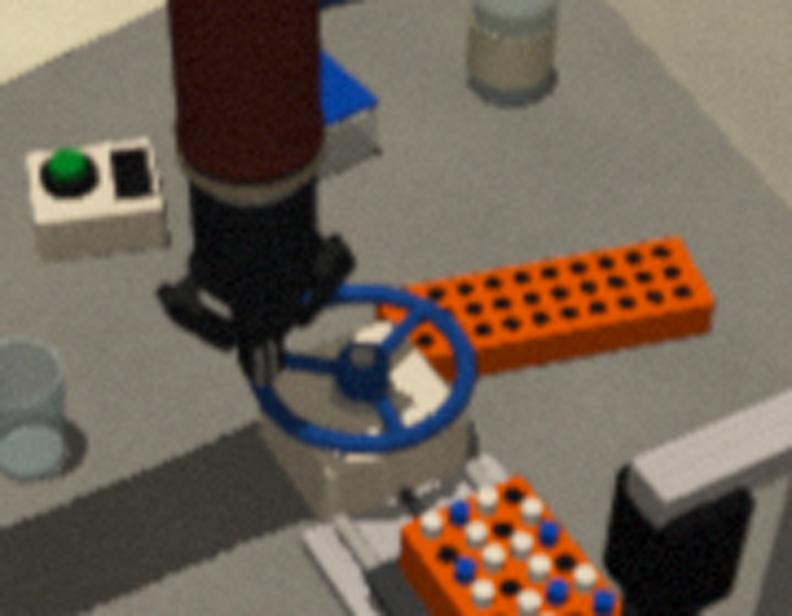

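The side view shows the shut fingers standing on the wheel's near edge at crop (262,365), clear of everything. The handle is hidden behind the gripper. I'll start the turn.

{"method": "arm_command", "body": {"increments": [{"fingers": -1,"x": 1,"y": 0,"z": 0,"yaw": 0},{"fingers": -1,"x": 1,"y": -6,"z": 0,"yaw": 0},{"fingers": -1,"x": 2,"y": -13,"z": 0,"yaw": 0},{"fingers": -1,"x": 3,"y": -19,"z": 0,"yaw": 0},{"fingers": -1,"x": 4,"y": -24,"z": 0,"yaw": 0},{"fingers": -1,"x": 6,"y": -30,"z": 0,"yaw": 0},{"fingers": -1,"x": 9,"y": -36,"z": 0,"yaw": 0},{"fingers": -1,"x": 12,"y": -41,"z": 0,"yaw": 0},{"fingers": -1,"x": 15,"y": -46,"z": 0,"yaw": 0},{"fingers": -1,"x": 19,"y": -51,"z": 0,"yaw": 0}]}}

```text
time_s: 4.7
eef_pos: [0.5107, 0.1047, 0.1192]
orientation: [180.0, 0.0, -0.0]
wrist_force: [-2.2, -3.2, 1.1]
gripper_width: 0.002
```

```bash
python3 - <<'E'
from h import *
save("side","s2",(260,120,380,225),5);s=robot.read_state();print(s["eef_pos"],s["wrist_force"])
E
```

```text
[0.51113601 0.10568877 0.11924949] [-0.63366456 -1.53252971 -0.70333231]
```

View pics/s2.png

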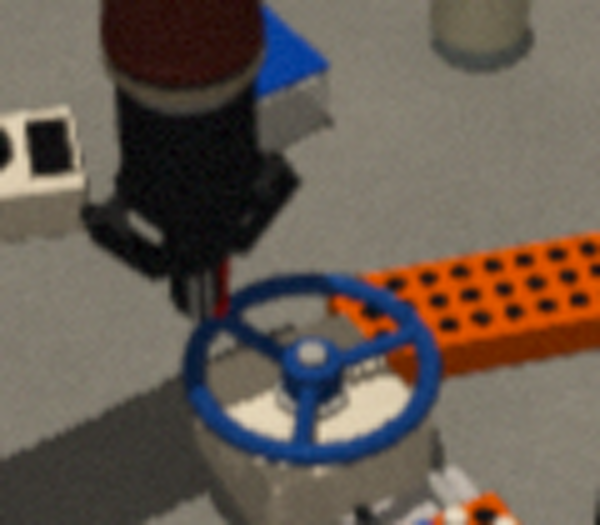

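The red handle shows ahead of the fingers at crop (223,290), the wheel has turned, and the force is about 3 N. I'll carry on round the circle.

{"method": "arm_command", "body": {"increments": [{"fingers": -1,"x": 4,"y": -4,"z": 0,"yaw": 0},{"fingers": -1,"x": 9,"y": -8,"z": 0,"yaw": 0},{"fingers": -1,"x": 14,"y": -12,"z": 0,"yaw": 0},{"fingers": -1,"x": 19,"y": -15,"z": 0,"yaw": 0},{"fingers": -1,"x": 25,"y": -18,"z": 0,"yaw": 0},{"fingers": -1,"x": 30,"y": -20,"z": 0,"yaw": 0},{"fingers": -1,"x": 36,"y": -21,"z": 0,"yaw": 0},{"fingers": -1,"x": 42,"y": -22,"z": 0,"yaw": 0},{"fingers": -1,"x": 48,"y": -23,"z": 0,"yaw": 0},{"fingers": -1,"x": 54,"y": -23,"z": 0,"yaw": 0}]}}

```text
time_s: 6.0
eef_pos: [0.5649, 0.1276, 0.1193]
orientation: [180.0, 0.0, 0.0]
wrist_force: [-3.6, -0.5, -0.1]
gripper_width: -0.0
```

{"method": "arm_command", "body": {"increments": [{"fingers": -1,"x": 6,"y": 0,"z": 0,"yaw": 0},{"fingers": -1,"x": 12,"y": 1,"z": 0,"yaw": 0},{"fingers": -1,"x": 18,"y": 3,"z": 0,"yaw": 0},{"fingers": -1,"x": 24,"y": 5,"z": 0,"yaw": 0},{"fingers": -1,"x": 29,"y": 8,"z": 0,"yaw": 0},{"fingers": -1,"x": 35,"y": 11,"z": 0,"yaw": 0},{"fingers": -1,"x": 40,"y": 14,"z": 0,"yaw": 0},{"fingers": -1,"x": 44,"y": 18,"z": 0,"yaw": 0},{"fingers": -1,"x": 49,"y": 22,"z": 0,"yaw": 0},{"fingers": -1,"x": 53,"y": 27,"z": 0,"yaw": 0}]}}

```text
time_s: 7.25
eef_pos: [0.6177, 0.1002, 0.1193]
orientation: [180.0, 0.0, -0.0]
wrist_force: [-2.9, 1.7, -0.1]
gripper_width: 0.003
```

```bash
python3 - <<'E'
from h import *
save("side","s3",(260,120,380,225),5);s=robot.read_state();print(s["eef_pos"],s["wrist_force"])
b=np.radians(38);print("plan",563+70*np.cos(b),58+70*np.sin(b))
E
```

```text
[0.61824155 0.09916669 0.119431  ] [-1.18155608  0.95435502 -0.08885413]
plan 618.1607527524706 101.09630327279608
```

View pics/s3.png

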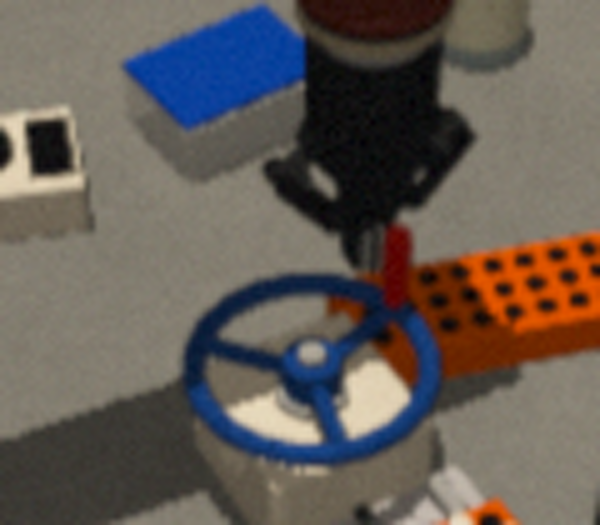

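The handle, at crop (397,265), is still ahead of the fingers and pushed with about 3 N.

{"method": "arm_command", "body": {"increments": [{"fingers": -1,"x": 4,"y": 5,"z": 0,"yaw": 0},{"fingers": -1,"x": 7,"y": 10,"z": 0,"yaw": 0},{"fingers": -1,"x": 9,"y": 16,"z": 0,"yaw": 0},{"fingers": -1,"x": 11,"y": 21,"z": 0,"yaw": 0},{"fingers": -1,"x": 13,"y": 27,"z": 0,"yaw": 0},{"fingers": -1,"x": 14,"y": 33,"z": 0,"yaw": 0},{"fingers": -1,"x": 15,"y": 39,"z": 0,"yaw": 0},{"fingers": -1,"x": 15,"y": 46,"z": 0,"yaw": 0},{"fingers": -1,"x": 14,"y": 52,"z": 0,"yaw": 0},{"fingers": -1,"x": 13,"y": 57,"z": 0,"yaw": 0}]}}

```text
time_s: 8.55
eef_pos: [0.6305, 0.0431, 0.1193]
orientation: [180.0, 0.0, -0.0]
wrist_force: [0.1, 4.0, 0.8]
gripper_width: -0.0
```

{"method": "arm_command", "body": {"increments": [{"fingers": -1,"x": -2,"y": 6,"z": 0,"yaw": 0},{"fingers": -1,"x": -4,"y": 12,"z": 0,"yaw": 0},{"fingers": -1,"x": -6,"y": 17,"z": 0,"yaw": 0},{"fingers": -1,"x": -9,"y": 23,"z": 0,"yaw": 0},{"fingers": -1,"x": -13,"y": 28,"z": 0,"yaw": 0},{"fingers": -1,"x": -16,"y": 32,"z": 0,"yaw": 0},{"fingers": -1,"x": -21,"y": 37,"z": 0,"yaw": 0},{"fingers": -1,"x": -25,"y": 41,"z": 0,"yaw": 0},{"fingers": -1,"x": -30,"y": 44,"z": 0,"yaw": 0},{"fingers": -1,"x": -36,"y": 47,"z": 0,"yaw": 0}]}}

```text
time_s: 9.8
eef_pos: [0.5944, -0.0041, 0.1194]
orientation: [180.0, -0.0, -0.0]
wrist_force: [3.2, -0.2, -0.3]
gripper_width: 0.001
```

```bash
python3 - <<'E'
from h import *
save("side","s4",(260,120,380,225),5);s=robot.read_state();print(s["eef_pos"],s["wrist_force"])
b=np.radians(-62);print("plan",563+70*np.cos(b),58+70*np.sin(b))
E
```

```text
[ 0.59354597 -0.00465695  0.11931618] [1.67737923 0.09713977 0.45591619]
plan 595.8630093950123 -3.806331500124884
```

View pics/s4.png

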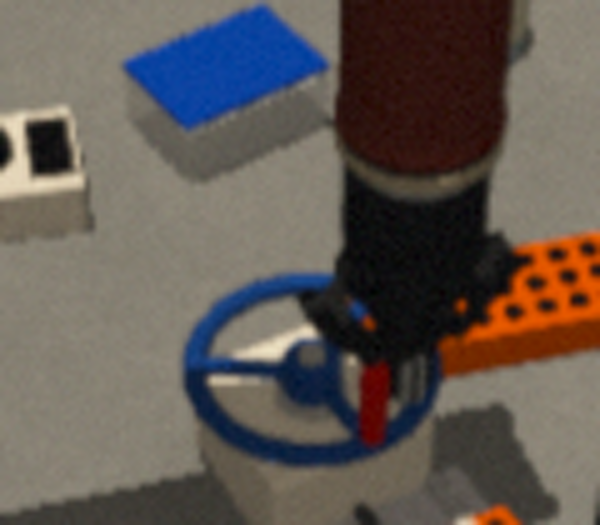

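The handle is at crop (373,405), ahead of the fingers, and about half the turn is done.

{"method": "arm_command", "body": {"increments": [{"fingers": -1,"x": -6,"y": 3,"z": 0,"yaw": 0},{"fingers": -1,"x": -11,"y": 5,"z": 0,"yaw": 0},{"fingers": -1,"x": -17,"y": 6,"z": 0,"yaw": 0},{"fingers": -1,"x": -23,"y": 8,"z": 0,"yaw": 0},{"fingers": -1,"x": -29,"y": 8,"z": 0,"yaw": 0},{"fingers": -1,"x": -35,"y": 8,"z": 0,"yaw": 0},{"fingers": -1,"x": -41,"y": 8,"z": 0,"yaw": 0},{"fingers": -1,"x": -47,"y": 7,"z": 0,"yaw": 0},{"fingers": -1,"x": -53,"y": 5,"z": 0,"yaw": 0},{"fingers": -1,"x": -58,"y": 3,"z": 0,"yaw": 0}]}}

```text
time_s: 11.1
eef_pos: [0.536, -0.0065, 0.1193]
orientation: [180.0, 0.0, -0.0]
wrist_force: [1.6, -1.8, -0.4]
gripper_width: -0.003
```

{"method": "arm_command", "body": {"increments": [{"fingers": -1,"x": -6,"y": -3,"z": 0,"yaw": 0},{"fingers": -1,"x": -11,"y": -6,"z": 0,"yaw": 0},{"fingers": -1,"x": -16,"y": -9,"z": 0,"yaw": 0},{"fingers": -1,"x": -21,"y": -13,"z": 0,"yaw": 0},{"fingers": -1,"x": -25,"y": -17,"z": 0,"yaw": 0},{"fingers": -1,"x": -29,"y": -22,"z": 0,"yaw": 0},{"fingers": -1,"x": -32,"y": -27,"z": 0,"yaw": 0},{"fingers": -1,"x": -36,"y": -32,"z": 0,"yaw": 0},{"fingers": -1,"x": -36,"y": -32,"z": 0,"yaw": 0},{"fingers": -1,"x": -36,"y": -32,"z": 0,"yaw": 0}]}}

```text
time_s: 12.35
eef_pos: [0.5006, 0.026, 0.1193]
orientation: [-180.0, 0.0, 0.0]
wrist_force: [0.9, 0.4, 0.2]
gripper_width: -0.0
```

```bash
python3 - <<'E'
from h import *
save("side","s5",(260,120,380,225),5);s=robot.read_state();print(s["eef_pos"],s["wrist_force"])
e=s["eef_pos"][:2]-[.563,.058];print("pusher az",np.degrees(np.arctan2(e[1],e[0])),np.linalg.norm(e))
p=at_z("side",260+372/5,120+438/5,.101)[:2]-[.563,.058];print("handle az at s4",np.degrees(np.arctan2(p[1],p[0])),np.linalg.norm(p))
im=grab_frame("side")[:,:,::-1];cv2.imwrite("pics/s5f.png",im);cv2.imwrite("pics/t5f.png",grab_frame("top")[:,:,::-1])
E
```

```text
[0.50059949 0.02584979 0.11931506] [-0.05376326  0.55591864 -0.62115485]
pusher az -152.74141271360347 0.07019586557988947
handle az at s4 -83.97874791794656 0.07191126511395399
```

View pics/s5.png

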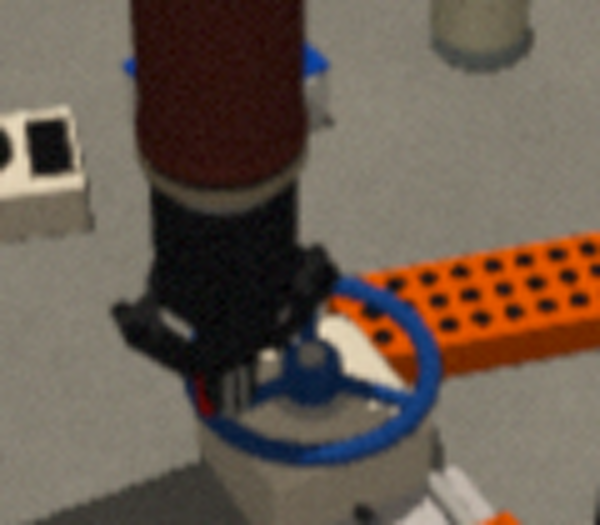

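The handle foot is at crop (205,410), ahead of the fingers. I'll go on to just short of the start pose, then measure.

{"method": "arm_command", "body": {"increments": [{"fingers": -1,"x": -2,"y": -5,"z": 0,"yaw": 0},{"fingers": -1,"x": -4,"y": -9,"z": 0,"yaw": 0},{"fingers": -1,"x": -5,"y": -14,"z": 0,"yaw": 0},{"fingers": -1,"x": -6,"y": -19,"z": 0,"yaw": 0},{"fingers": -1,"x": -7,"y": -24,"z": 0,"yaw": 0},{"fingers": -1,"x": -7,"y": -29,"z": 0,"yaw": 0},{"fingers": -1,"x": -7,"y": -33,"z": 0,"yaw": 0},{"fingers": -1,"x": -7,"y": -37,"z": 0,"yaw": 0},{"fingers": -1,"x": -7,"y": -39,"z": 0,"yaw": 0},{"fingers": -1,"x": -7,"y": -39,"z": 0,"yaw": 0}]}}

```text
time_s: 13.75
eef_pos: [0.4936, 0.0649, 0.1193]
orientation: [-180.0, 0.0, 0.0]
wrist_force: [-0.9, -0.8, -1.0]
gripper_width: 0.005
```

```bash
python3 - <<'E'
from h import *
s=robot.read_state();print(s["eef_pos"],s["wrist_force"])
e=s["eef_pos"][:2]-[.563,.058];print("pusher az",np.degrees(np.arctan2(e[1],e[0])))
a=cv2.imread("pics/side0.png")[160:225,285:360];b=grab_frame("side")[160:225,285:360,::-1];cv2.imwrite("pics/s6f.png",b)
cv2.imwrite("pics/s6.png",cv2.resize(np.hstack([a,b]),None,fx=5.3,fy=5.3,interpolation=cv2.INTER_CUBIC))
E
```

```text
[0.49356333 0.06492533 0.1193136 ] [-0.93324821 -0.76650655 -1.00636345]
pusher az 174.3043923171749
```

View pics/s6.png

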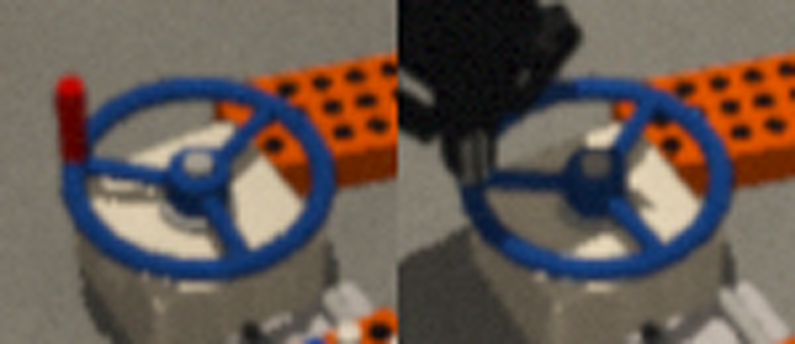

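```bash
python3 - <<'E'
from h import *
az=lambda x,y:(lambda p:np.degrees(np.arctan2(p[1],p[0])))(at_z("side",285+x/5.3,160+y/5.3,.097)[:2]-[.563,.058])
print(az(265,112),az(240,253),"now",az(254,107),az(263,243), az(80,165),az(88,181))
E
```

```text
26.648361819085295 -91.62265373363373 now 33.48440024885827 -78.69956067241864 151.79684671441314 163.19329596494867
```

{"method": "arm_command", "body": {"increments": [{"fingers": -1,"x": 0,"y": -2,"z": 0,"yaw": 0},{"fingers": -1,"x": 0,"y": -4,"z": 0,"yaw": 0},{"fingers": -1,"x": 1,"y": -6,"z": 0,"yaw": 0},{"fingers": -1,"x": 1,"y": -8,"z": 0,"yaw": 0},{"fingers": -1,"x": 2,"y": -9,"z": 0,"yaw": 0},{"fingers": -1,"x": 2,"y": -10,"z": 0,"yaw": 0},{"fingers": -1,"x": 2,"y": -10,"z": 0,"yaw": 0},{"fingers": -1,"x": 1,"y": -5,"z": 0,"yaw": 0},{"fingers": -1,"x": 0,"y": 5,"z": 0,"yaw": 0},{"fingers": -1,"x": 0,"y": 13,"z": 0,"yaw": 0}]}}

```text
time_s: 15.05
eef_pos: [0.4936, 0.0507, 0.1194]
orientation: [-180.0, -0.0, -0.0]
wrist_force: [1.0, 0.0, -0.4]
gripper_width: 0.0
```

{"method": "arm_command", "body": {"increments": [{"fingers": -1,"x": 0,"y": 2,"z": 0,"yaw": 0},{"fingers": -1,"x": 0,"y": 2,"z": -15,"yaw": 0},{"fingers": -1,"x": 0,"y": 2,"z": -40,"yaw": 0},{"fingers": -1,"x": -20,"y": 0,"z": -65,"yaw": 0},{"fingers": -1,"x": -35,"y": -25,"z": -80,"yaw": 0},{"fingers": -1,"x": -40,"y": -70,"z": -85,"yaw": 0},{"fingers": -1,"x": -40,"y": -120,"z": -85,"yaw": 0},{"fingers": -1,"x": -40,"y": -170,"z": -85,"yaw": 0},{"fingers": -1,"x": -40,"y": -210,"z": -85,"yaw": 0},{"fingers": -1,"x": -40,"y": -220,"z": -85,"yaw": 0}]}}

```text
time_s: 16.3
eef_pos: [0.4528, 0.2748, 0.205]
orientation: [-180.0, -0.0, 0.2]
wrist_force: [-0.3, -0.2, -0.2]
gripper_width: 0.001
```

```bash
python3 - <<'E'
from h import *
s=robot.read_state();print(s["eef_pos"],s["wrist_force"])
A=cv2.imread("pics/side0.png");B=grab_frame("side")[:,:,::-1];T=grab_frame("top")[:,:,::-1];T0=cv2.imread("pics/top0.png")
def red(im,b):
    h=cv2.cvtColor(im,cv2.COLOR_BGR2HSV).astype(int);m=((h[...,0]<6)|(h[...,0]>172))&(h[...,1]>150)&(h[...,2]>70)
    v,u=np.nonzero(m[b[1]:b[3],b[0]:b[2]]);return (u.mean()+b[0],v.mean()+b[1],len(u)) if len(u) else None
for n,im in(("s0",A),("s1",B)):
    r=red(im,(285,160,330,205));print(n,r,r and at_z("side",r[0],r[1],.13).round(4))
for n,im in(("t0",T0),("t1",T)):
    r=red(im,(295,170,330,205));print(n,r,r and at_z("top",r[0],r[1],.15).round(4))
cv2.imwrite("pics/s7.png",cv2.resize(np.hstack([A[160:225,285:360],B[160:225,285:360]]),None,fx=5.3,fy=5.3,interpolation=cv2.INTER_CUBIC))
E
```

```text
[0.45284302 0.27481187 0.20504034] [-0.26512984 -0.17351719 -0.2184678 ]
s0 (np.float64(299.18055555555554), np.float64(180.91666666666666), 72) [0.5084 0.0977 0.13  ]
s1 (np.float64(299.15277777777777), np.float64(181.43055555555554), 72) [0.5075 0.0958 0.13  ]
t0 (np.float64(306.70588235294116), np.float64(193.7058823529412), 17) [0.5012 0.0956 0.15  ]
t1 (np.float64(307.1578947368421), np.float64(193.68421052631578), 19) [0.5014 0.094  0.15  ]
```

View pics/s7.png

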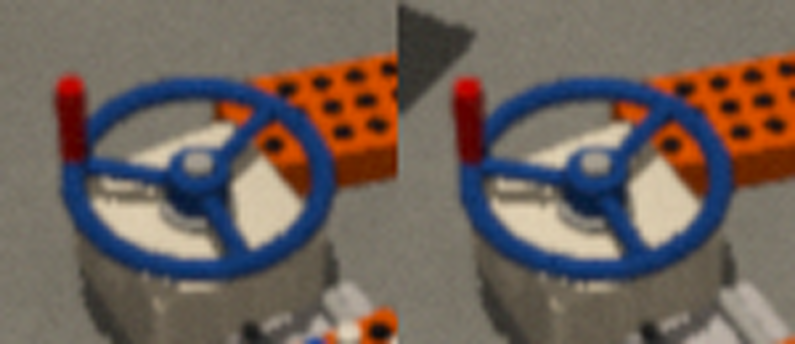

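Side by side, the handle is back at (468,120) against (70,120) at the start. Both cameras put it within about 2 mm of where it began. Next is the green button on the white box.

{"method": "arm_command", "body": {"increments": [{"fingers": -1,"x": 0,"y": -20,"z": 0,"yaw": 0},{"fingers": -1,"x": 0,"y": -50,"z": 0,"yaw": 0},{"fingers": -1,"x": -1,"y": -80,"z": 10,"yaw": 0},{"fingers": -1,"x": -1,"y": -97,"z": 35,"yaw": 0},{"fingers": -1,"x": -1,"y": -97,"z": 60,"yaw": 0},{"fingers": -1,"x": -1,"y": -97,"z": 85,"yaw": 0},{"fingers": -1,"x": -1,"y": -97,"z": 105,"yaw": 0},{"fingers": -1,"x": -1,"y": -97,"z": 118,"yaw": 0},{"fingers": -1,"x": -1,"y": -97,"z": 125,"yaw": 0},{"fingers": -1,"x": -1,"y": -97,"z": 125,"yaw": 0}]}}

```text
time_s: 17.65
eef_pos: [0.4527, 0.3686, 0.0793]
orientation: [180.0, 0.0, -0.0]
wrist_force: [-0.1, 1.3, -0.5]
gripper_width: 0.003
```

```bash
python3 - <<'E'
from h import *
s=robot.read_state();print(s["eef_pos"],s["wrist_force"])
save("side","s8",(215,95,315,170),7)
E
```

```text
[0.4526626  0.36855376 0.07934379] [-0.08889831  1.33804539 -0.51995773]
```

View pics/s8.png

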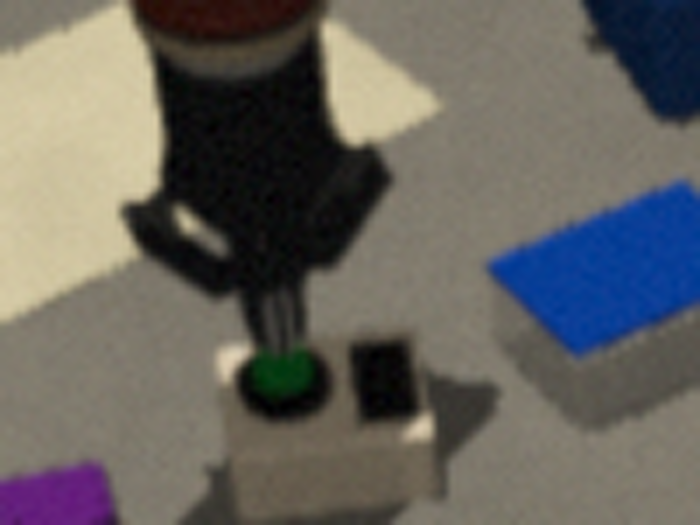

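The tips stand over the green button of the white box, at crop (283,370). Pressing now.

{"method": "arm_command", "body": {"increments": [{"fingers": -1,"x": 0,"y": -3,"z": 3,"yaw": 0},{"fingers": -1,"x": 0,"y": -3,"z": 7,"yaw": 0},{"fingers": -1,"x": 0,"y": -3,"z": 10,"yaw": 0},{"fingers": -1,"x": 0,"y": -3,"z": 13,"yaw": 0},{"fingers": -1,"x": 0,"y": -3,"z": 15,"yaw": 0},{"fingers": -1,"x": 0,"y": -3,"z": 17,"yaw": 0},{"fingers": -1,"x": 0,"y": -3,"z": 18,"yaw": 0},{"fingers": -1,"x": 0,"y": -3,"z": 19,"yaw": 0},{"fingers": -1,"x": 0,"y": -3,"z": 19,"yaw": 0},{"fingers": -1,"x": 0,"y": -3,"z": 19,"yaw": 0}]}}

```text
time_s: 18.95
eef_pos: [0.4526, 0.3716, 0.0611]
orientation: [-180.0, 0.0, -0.0]
wrist_force: [-4.3, -1.7, 9.3]
gripper_width: 0.004
```

At 9 N, well above the 4 N spring, the button is bottomed, with the TCP 5.9 mm below its top face. I'll press slightly more for certainty, then let it up.

{"method": "arm_command", "body": {"increments": [{"fingers": -1,"x": 0,"y": 0,"z": 0.5,"yaw": 0},{"fingers": -1,"x": 0,"y": 0,"z": 0.5,"yaw": 0},{"fingers": -1,"x": 0,"y": 0,"z": -3,"yaw": 0},{"fingers": -1,"x": 0,"y": 0,"z": -8,"yaw": 0},{"fingers": -1,"x": 0,"y": 0,"z": -20,"yaw": 0},{"fingers": -1,"x": 0,"y": 0,"z": -50,"yaw": 0},{"fingers": -1,"x": 0,"y": 0,"z": -90,"yaw": 0},{"fingers": -1,"x": 0,"y": 0,"z": -120,"yaw": 0},{"fingers": -1,"x": 0,"y": 0,"z": -140,"yaw": 0},{"fingers": -1,"x": 0,"y": 0,"z": -140,"yaw": 0}]}}

```text
time_s: 20.2
eef_pos: [0.4534, 0.3723, 0.2024]
orientation: [-179.8, -0.1, -0.0]
wrist_force: [0.2, -0.2, -0.4]
gripper_width: -0.001
```

```bash
python3 - <<'E'
from h import *
s=robot.read_state();print(s["eef_pos"],s["wrist_force"])
A=cv2.imread("pics/side0.png");B=grab_frame("side")[:,:,::-1]
cv2.imwrite("pics/s9.png",cv2.resize(B[100:320,160:450],None,fx=2.7,fy=2.7,interpolation=cv2.INTER_CUBIC))
for t in("tip_box","spare_rack","beaker","jar","well_plate"):
    r=cut_out("side",t)
    print(t,[round(x) for x in r[0]["rect"]] if r else None)
h=cv2.cvtColor(B,cv2.COLOR_BGR2HSV).astype(int);m=((h[...,0]<6)|(h[...,0]>172))&(h[...,1]>150)&(h[...,2]>70)
v,u=np.nonzero(m[160:205,285:330]);print("handle",at_z("side",u.mean()+285,v.mean()+160,.13).round(4))
E
```

```text
[0.45338899 0.37225639 0.20238982] [ 0.20288722 -0.20175908 -0.41375255]
tip_box [285, 123, 329, 156]
spare_rack [326, 168, 403, 199]
beaker [336, 353, 406, 400]
jar [266, 272, 285, 303]
well_plate [338, 351, 406, 399]
handle [0.5077 0.0956 0.13  ]
```

View pics/s9.png

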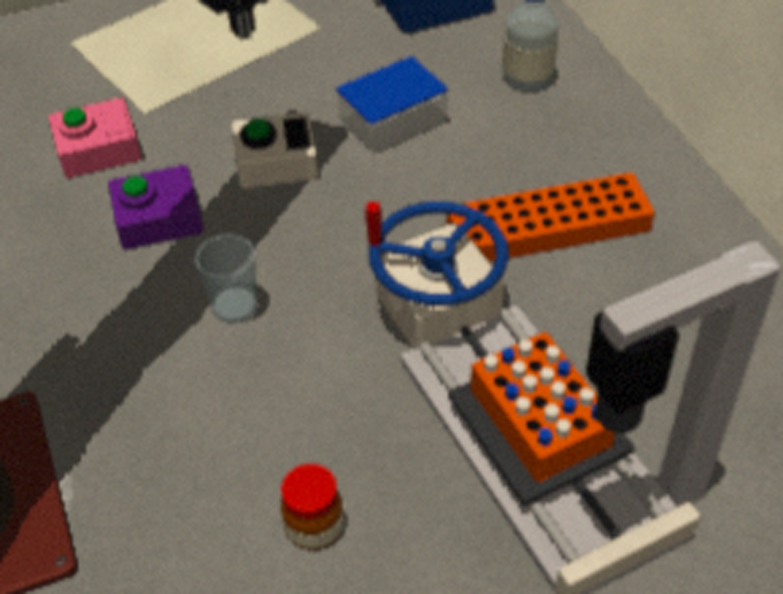

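The handle is back at (373,222), the rack has moved on, and the button stands up again at (257,132). All the labware is where it was; the network's "beaker" hit was really the well plate, and the picture shows the beaker unmoved at (228,278). Handing in.

```bash
python3 -c "
from workcell import robot
print(robot.finish_job())"
```

```text
the job is handed in; nothing more can be done
None
```

I pushed the wheel one full clockwise turn by its red handle, with the fingers shut and never gripping it. Then I pressed the green button on the white control box and let it up again. The job was handed in at about 20 s of the 59 s allowed; no verdict is reported.

- **Handle:** both cameras put it within about 2 mm of where it began, and the tube rack has visibly moved on. The highest wrist force I read while pushing was about 4 N; it was read only at the end of each move.
- **Button:** it bottomed at about 9 N, with the fingertips 5.9 mm below its rest height. The last picture shows it up again.
- **Labware:** the four things in the last picture stand where they did at the start. The well plate lies outside that picture, and its detection matches the first one to about 3 pixels. The network reported the well plate as "beaker" once, so I checked the beaker in the picture instead.
- **Disagreement:** my first fit of the wheel's rim came out too small (64–67 mm against 77 mm for its outer edge). I refitted it to the rim's middle line and got 69 mm against 70 mm before moving.

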